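Face up and scan a canister in the shop office

ROBOT

A 7-joint arm with a two-finger parallel gripper is mounted at the origin on the work surface. World frame = base frame: x ahead of the robot, y to its left, z up, the work surface at z = 0. Lengths are in m, angles in rad, forces in N, time in s.
With the tool pointing down it reaches from about 0.425 to 0.925 m from the base axis. Payload 6.8 kg.
Tool frame: the origin (TCP) lies on the centre line of the jaws, within the pads' length; the fingertips stand 14 mm ahead of it and the grasp point (between the pads) lies 5 mm behind it (r.tips_ahead is the distance from the TCP to the fingertips, in m); z points along the fingers, y is the line along which they close (so a half turn about z gives the same grasp; the last joint's range is limited). The gripper opens to 85 mm and grips with 20 to 120 N. Pads are 22 mm wide; open, the fingers measure 114 mm over their backs; the gripper's body (76 mm by 85 mm) begins 54 mm behind the grasp point. The pads swing forward as they close: fully open they stand 13 mm farther back than shut.
Start: joints at [1.095, 0.477, 0.022, 1.555, -0.011, 1.109, -0.083], TCP at [0.243, -0.63, 0.245] pointing down, gripper open.
Joint ranges: [-2.96, 2.96], [-0.34, 2.1], [-1.41, 1.46], [0.24, 2.44], [-1.37, 4.51], [0.17, 1.92], [-2.96, 2.96]. Speed limits (rad/s): [2.39, 2.39, 3.14, 3.14, 3.14, 3.14, 3.14].

INTERFACE

Orientations are given as a rotation vector (axis times angle).
In Python, from bench import r, eyes gives the robot as it stands.
- The arm moves only by the tool step_arm, never from a script. Its argument "rows" is a list of rows, each a list of 6 numbers: the shift along the world's x, y, z in units of 60 cm (1.0 is 60 cm), then the turn, a rotation vector about the world's x, y, z in units of pi rad (1.0 is pi rad). In form: [[x, y, z, rx, ry, rz], ...]. A call has 1 to 5 rows; each row is the pose to reach, as a shift and turn from the pose commanded when the call began, turning the shorter way round; what a row does not reach only later rows make up. A row lasts 1/12 s, in which the tool goes at most 41.7 mm and 7.16 degrees, less where a joint would pass 70% of its speed; a pose out of reach is approached as far as the arm can. A call with a number of a shift or a turn outside -1 to 1 is refused whole. A call with a gripper value outside its range is refused whole. "jaw" is the closure, from 0 (fully open) to 1 (shut), set as the call begins (left out, the last holds). The fingers move at their own pace and stop on an object; "squeeze" is the grip in N (left out, the last holds). Time passes only in rows, so rows that repeat a pose let the fingers close. It gives the time, the measured TCP pose, the force, the opening and the grip force at its end, in the units of the state.
- r.get_obs(): the state, without advancing time (a new reading comes with each control period).
- eyes.grab_frame(name): name is "side" or "top"; returns the picture (400x640x3 uint8, red, green, blue); there is no depth.
- eyes.camera_info(name): a dict with "mtx" (3x3 intrinsics, pixels), "k1" (the pictures are not rectified: a ray, as slopes to the right and down, at radius r is drawn at 1 + k1 r^2 times it, then the intrinsics apply), "extrinsics" (4x4, takes a point from camera to world coordinates). Camera axes: x right, y down, z forward; pixel columns grow to the right and rows downward; lengths in m; the calibration is good to about 2 mm. A picture is of the moment at which its call begins. camera_info takes no time and is no camera call.
- r.hand_in(): hands the job in; it is judged then, once.
The state is a dict: "clock": time; "joints": joint angles; "qvel": joint speeds; "tau": joint torques, N m; "tcp_pos": TCP position; "orientation": TCP orientation; "contact_force": force on the tool from outside, world axes, zero at the start; "moment": the same for the moment, N m; "grip_width": finger opening in m; "gripper_force": force on a finger pad.
Only numpy, scipy, OpenCV 4.12 (cv2) and the standard library are available. Lean on these libraries where they do the work, as an engineer would, in place of code of your own. Each camera call takes 0.05 s, during which the arm holds its last target. There are 200 camera calls.

TASK

Turn the blue canister upright on its round black pad, staying centred, so that its barcode label squarely faces the way the pad's white arrow points, and let go of it. Then take the hand scanner from its dock, aim its red window squarely at the middle of that label from about 9 cm away without touching the canister, and hold it steady there for at least one second (it reads by itself). Finally set the scanner down gently in its dock, either way round, leaving the blue canister as turned and everything else where it was.

Things in the scene. Friction and masses are not known exactly. Their poses are not given: they have to be found in the camera images.
- canister: blue round canister, 76 diameter, 100 high (78 at the lid rim), about 300 g, standing loose on its pad. On its white lid a wooden grip bar, 56 long (along the canister's x), 20 wide (y), 30 high (z = 100 to 130 above the origin), its end above the label red, with a red tab beside it. Origin at the middle of the underside; z up; +x points out through the middle of the label.
- canister_label (a point): middle of the white barcode label (52 wide round the curve, 40 high) on the side of the blue canister, 38 out along the canister's +x and 60 above its underside. Axes as the canister's: +x is out of the label. Directly below the red end of the lid's bar.
- canister_pad: black rubber disc fixed to the desk under the blue canister, 132 diameter, 4 thick, with a white arrow on its rim. Origin at the middle of its underside, on the desk; +x is the way the arrow points (outwards from the centre). The start turn of the label is 0.5 to 1.45 rad counter-clockwise (seen from above) from the arrow.
- scanner: hand-held bar scanner, about 160 g, lying in the dock. Grey handle 34 wide (y), 26 high, from x = -75 to +35; black head 40 wide, 32 high, from x = +33 to +75, with the red window at its front; yellow button on top. Origin in the underside, midway along its length; +x is the aim direction, z up. Grip across y near x = 0 (between the dock's blocks).
- scanner_window (a point): middle of the scanner's red window: 75 ahead of the scanner's origin and 16 above its underside. Axes as the scanner's: the aim is a straight line along +x.
- dock: black dock fixed to the desk: base 170 x 60 x 4, two cross blocks 26 long (x) centred at x = -50 and +50, whose flat tops are 20 above the desk and carry the scanner; grey ears on the sides of the blocks rise to 29 and leave 50 between them. Origin on the desk at its centre, x along its length; the scanner lies centred on it along x, its underside at 20.
- mug: white mug, 95 high, 80 across, handle at its own +y; origin under its centre. Bystander. Sizes in mm.
- stapler: red and black stapler, 130 x 34 x 38; origin under its centre, long axis x. Bystander. Sizes in mm.
- cat: white china cat figurine, about 80 across, 122 high; origin under its centre. Bystander. Sizes in mm.
- tape: blue tape dispenser, 150 x 55 x 85 high; origin under its centre, long axis x. Bystander. Sizes in mm.
- stone: grey flat pebble used as a paperweight, 68 across, 25 high; origin under its centre. Bystander. Sizes in mm.
- green_canister: green round canister of the same shape as the blue one, on a like pad of its own (132 across, 4 thick, centred under it). Origin at the middle of its underside. Bystander. Sizes in mm.
Mind the look-alikes: they are no part of the job. Several things have the shape of the scanner; the one meant has the colours described above.

How it is judged:
By the outcome, as a careful person would: the job done as asked, in the order asked, and still so for the second after the job is handed in, with the robot touching nothing.
It also fails if it takes over 58 s, if anything falls off the work surface, if the arm or the gripper's body presses on something with over 40 N, if the wrist force passes 120 N, or if a joint passes its speed limit or range.

## Working session

There is one attempt and no reset: what is moved stays moved. The work goes in short steps, Python scripts to look and compute and a tool call to move; the robot and the scene stay as the last step left them, time stands still between calls to the robot, and variables do not carry over. Pictures are saved under pics/ and viewed, at most 10 in all, crops included, and the job is handed in when it is done.

Besides the shell and the picture viewer there is one more tool, called after "Call:" in YAML: its name, and indented under it one key for each argument. step_arm: Moves the arm, as the interface text tells. Shifts and turns lie within -1 to 1; 1 stands for 60 cm of shift or pi rad of turn. Its arguments: {"type":"object","properties":{"rows":{"type":"array"},"jaw":{"type":"number"},"squeeze":{"type":"number"}},"required":["rows"]}

```bash
ls; mkdir -p pics; python3 - <<'E'
from bench import r, eyes
import cv2
for n in("top","side"):
    cv2.imwrite(f"pics/{n}0.png",eyes.grab_frame(n)[:,:,::-1])
    c=eyes.camera_info(n);print(n,c)
print(r.get_obs())
E
```

```text
pics
top {'mtx': array([[403.16992045,   0.        , 318.87473734],
       [  0.        , 403.16992045, 199.08688183],
       [  0.        ,   0.        ,   1.        ]]), 'k1': -0.016430061364438392, 'extrinsics': array([[-0.0081715 , -0.98094248,  0.19412645,  0.30963198],
       [-0.99962224,  0.00291883, -0.02732867,  0.04479184],
       [ 0.02624123, -0.19427643, -0.98059577,  1.14832786],
       [ 0.        ,  0.        ,  0.        ,  1.        ]])}
side {'mtx': array([[488.8501276 ,   0.        , 319.69064142],
       [  0.        , 488.8501276 , 200.75522106],
       [  0.        ,   0.        ,   1.        ]]), 'k1': -0.14654384013881497, 'extrinsics': array([[-0.99947747,  0.01730549, -0.02730038,  0.54428278],
       [ 0.03216247,  0.61657903, -0.7866358 ,  1.2548628 ],
       [ 0.00321972, -0.7871028 , -0.61681343,  1.00820721],
       [ 0.        ,  0.        ,  0.        ,  1.        ]])}
{'clock': 0.1, 'joints': array([ 1.09490452,  0.47775162,  0.02237191,  1.55633763, -0.01150553,
        1.10928794, -0.08311833]), 'qvel': array([-0.00065793, -0.00245963,  0.00095535, -0.00309385,  0.00159962,
       -0.00034805,  0.00253988]), 'tau': array([ 4.79819340e-03, -5.97756207e+01,  1.61397357e+00, -2.81953776e+01,
        1.28747046e-02,  5.02496972e-03, -2.81607748e-05]), 'tcp_pos': array([ 0.24249648, -0.6293996 ,  0.24440687]), 'orientation': array([-3.08705669e+00, -5.74141769e-01,  6.74223819e-04]), 'contact_force': array([-0.70671   , -0.44568007, -0.29274309]), 'moment': array([-0.07866731, -0.0348418 ,  0.00344884]), 'gripper_force': 0.0, 'grip_width': 0.08533639283636012}
```

View pics/top0.png

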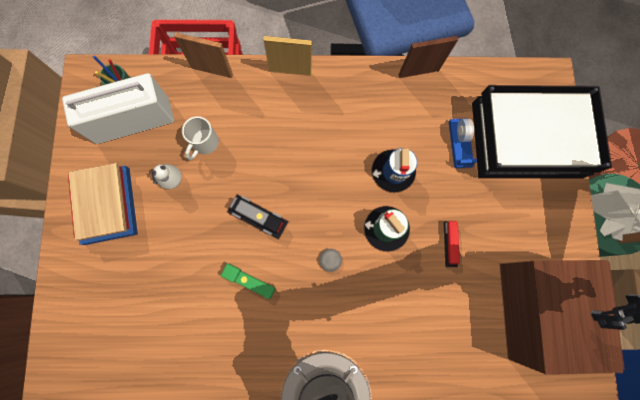

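View pics/side0.png

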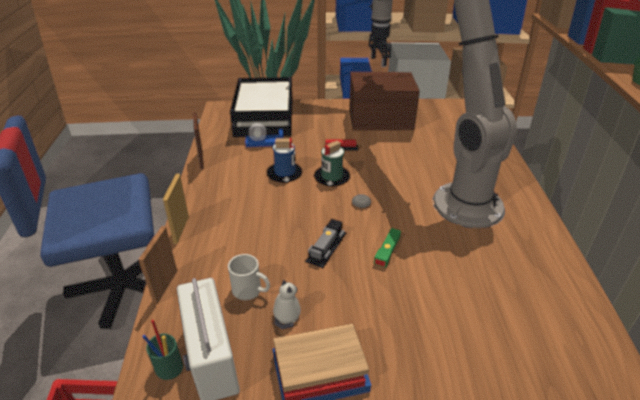

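The top view shows the blue canister at (400,165) with its arrow pointing left near (377,174), and the scanner in its dock at (258,215). The side view shows the same canister at (285,160) and the scanner at (327,240). Next I'll enlarge both areas.

```bash
python3 - <<'E'
import cv2,numpy as np
t=cv2.imread("pics/top0.png");s=cv2.imread("pics/side0.png")
z=lambda i,x,y,w,h:cv2.resize(i[y:y+h,x:x+w],(400,300),interpolation=cv2.INTER_CUBIC)
a=np.vstack([np.hstack([z(t,360,140,80,60),z(t,218,185,80,60)]),np.hstack([z(s,245,130,80,60),z(s,287,210,80,60)])])
cv2.imwrite("pics/z0.png",a)
E
```

```text
(no output)
```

View pics/z0.png

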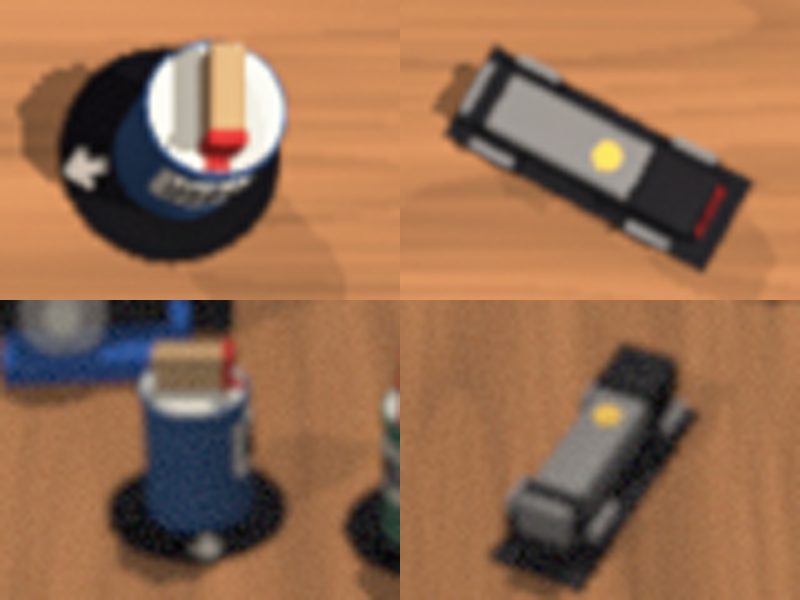

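The zoom shows the arrow near top-view pixel (376,173) and the red bar end at about (404,168), with the label facing the bottom of the image. The scanner's red window is at about (360,211), offset by the crop origin. Next I'll measure poses.

```bash
cat > h.py <<'E'
import cv2,numpy as np
from scipy.spatial.transform import Rotation as R
from bench import r,eyes
def ray(n,p):
    c=eyes.camera_info(n);q=cv2.undistortPoints(np.array(p,float).reshape(-1,1,2),c["mtx"],np.array([c["k1"],0,0,0.]))[:,0]
    E=c["extrinsics"];return E[:3,3],np.c_[q,np.ones(len(q))]@E[:3,:3].T
def plane(n,p,z):
    o,d=ray(n,p);return (o+d*((z-o[2])/d[:,2])[:,None])[:,:2]
def two(pt,ps):
    o1,d1=ray("top",pt);o2,d2=ray("side",ps);d1=d1[0];d2=d2[0]
    k=np.linalg.lstsq(np.c_[d1,-d2],o2-o1,rcond=None)[0];a=o1+k[0]*d1;b=o2+k[1]*d2
    return (a+b)/2,np.linalg.norm(a-b)
def masks(im):
    H=cv2.cvtColor(im,cv2.COLOR_BGR2HSV).astype(int);h,s,v=H[...,0],H[...,1],H[...,2]
    return dict(red=((h<6)|(h>174))&(s>150)&(v>90),yellow=(h>20)&(h<35)&(s>110)&(v>150),grey=(s<45)&(v>95)&(v<200),
      white=(s<50)&(v>165),blue=(h>100)&(h<125)&(s>100),dark=(v<60),wood=(h>8)&(h<25)&(s>60)&(v>150))
def blobs(m,x,y,w,h,mn=4):
    k=np.zeros(m.shape,np.uint8);k[y:y+h,x:x+w]=m[y:y+h,x:x+w]
    n,l,st,c=cv2.connectedComponentsWithStats(k);o=[(int(st[i,4]),c[i].round(2).tolist(),l==i) for i in range(1,n) if st[i,4]>=mn]
    return sorted(o,key=lambda b:-b[0])
E
python3 - <<'E'
from h import *
t=cv2.imread("pics/top0.png");s=cv2.imread("pics/side0.png");mt=masks(t);ms=masks(s)
def show(n,m,box,z):
    for a,c,_ in blobs(m,*box)[:4]: print(n,a,c,plane("side" if n.startswith("s") else "top",c,z)[0].round(4))
show("t white",mt["white"],(370,145,50,45),.004)
show("t red",mt["red"],(370,145,50,45),.134)
show("t yel",mt["yellow"],(218,185,80,60),.047)
show("t redwin",mt["red"],(218,185,80,60),.05)
show("t greyblob",mt["grey"]|mt["yellow"],(218,185,80,60),.046)
show("s yel",ms["yellow"],(287,210,80,60),.047)
show("s white",ms["white"],(245,130,80,60),.004)
def rect(m,n,z):
    p=np.argwhere(m)[:,::-1];q=plane(n,p,z);rr=cv2.minAreaRect((q*1000).astype(np.float32));print("rect",z,rr)
b=blobs(mt["grey"]|mt["yellow"],218,185,80,60)[0][2];rect(b,"top",.046)
d=mt["dark"]|mt["grey"]|mt["yellow"]
b=blobs(d,218,185,80,60)[0][2];rect(b,"top",.02)
# pad: points on dark/blue/white union contour, circle fit on plane .004
def circ(q):
    A=np.c_[2*q,np.ones(len(q))];x=np.linalg.lstsq(A,(q**2).sum(1),rcond=None)[0];return x[:2],np.sqrt(x[2]+x[:2]@x[:2])
for n,m,box in(("top",mt,(365,140,60,55)),("side",ms,(260,135,50,50))):
    b=blobs(m["dark"],*box)[0][2].astype(np.uint8)
    c=max(cv2.findContours(b,0,1)[0],key=cv2.contourArea);hull=cv2.convexHull(c)[:,0]
    q=plane(n,c[:,0],.004)
    C=np.array(plane(n,[[396,171]] if n=="top" else [[284,171]],.004)[0])
    for it in range(8):
        e=abs(np.linalg.norm(q-C,axis=1)-.066)<(.015 if it<4 else .005);C,rad=circ(q[e])
    print(n,"pad",C.round(4),rad.round(4),e.sum())
# lid top: white+wood+red+grey region hull
m=mt["white"]|mt["wood"]|mt["red"]|mt["grey"]
b=blobs(mt["white"]|mt["grey"],380,145,40,32)
lm=np.zeros_like(m);
for x in b[:3]:
    lm|=x[2]; print("lid",x[0],x[1])
p=np.argwhere(lm)[:,::-1];hl=cv2.convexHull(p.astype(np.int32))[:,0];print(circ(plane("top",hl,.104)))
E
```

```text
t white 179 [394.88, 160.81] [ 0.6513 -0.2137]
t white 147 [411.67, 162.02] [ 0.6476 -0.2637]
t white 21 [376.05, 173.29] [ 0.6131 -0.1561]
t red 49 [403.88, 168.78] [ 0.5908 -0.2071]
t yel 25 [258.92, 215.8] [0.4812 0.1796]
t redwin 16 [279.62, 226.56] [0.4508 0.1222]
t greyblob 369 [251.05, 211.72] [0.4929 0.2016]
t greyblob 25 [232.88, 202.44] [0.5191 0.2524]
t greyblob 23 [235.96, 215.22] [0.4833 0.2428]
t greyblob 22 [267.0, 231.5] [0.4379 0.1568]
s yel 6 [328.0, 232.5] [0.4821 0.1812]
s white 27 [282.3, 150.81] [ 0.6333 -0.3405]
s white 6 [322.67, 150.5] [ 0.4783 -0.3382]
rect 0.046 ((492.18194580078125, 200.45504760742188), (89.82955932617188, 33.26658630371094), 63.11652755737305)
rect 0.02 ((486.0397644042969, 188.0955352783203), (164.3213653564453, 59.43336868286133), 62.19934844970703)
top pad [ 0.6221 -0.2074] 0.0627 89
side pad [0. 0.] 0.0 0
lid 204 [395.31, 160.31]
lid 151 [411.71, 162.15]
lid 18 [395.61, 175.61]
(array([ 0.61749424, -0.21010714]), np.float64(0.03954389694530523))
```

```bash
cat >> h.py <<'E'
from scipy.optimize import least_squares
def proj(n,P):
    c=eyes.camera_info(n);E=np.linalg.inv(c["extrinsics"]);rv=cv2.Rodrigues(E[:3,:3])[0]
    return cv2.projectPoints(np.array(P,float).reshape(-1,1,3),rv,E[:3,3],c["mtx"],np.array([c["k1"],0,0,0.]))[0][:,0]
def circle_edges(n,ch,C,z,r0,tol,sign,fixr=True):
    """radial strongest-edge points about C on plane z, robust circle fit with known radius"""
    a=np.linspace(0,2*np.pi,180,endpoint=False);rr=np.arange(r0-tol,r0+tol,.0005);ch=cv2.GaussianBlur(ch.astype(np.float32),(3,3),0.6)
    P=np.array([[C[0]+q*np.cos(t),C[1]+q*np.sin(t),z] for t in a for q in rr])
    uv=proj(n,P).astype(np.float32).reshape(len(a),len(rr),2)
    g=np.gradient(cv2.remap(ch,uv[...,0],uv[...,1],1),axis=1)*sign
    g=cv2.GaussianBlur(g,(9,1),2);i=g.argmax(1);ok=(g.max(1)>.45*np.median(g.max(1)))&(i>1)&(i<len(rr)-2)
    X=np.array(C)+(rr[i]*np.array([np.cos(a),np.sin(a)])).T;X=X[ok]
    f=lambda p:np.linalg.norm(X-p[:2],axis=1)-p[2]
    s=least_squares(f,[*C,r0],loss="cauchy",f_scale=.0007);return s.x.round(4),int((abs(f(s.x))<.0015).sum()),len(X)
def wcent(ch,x,y,w,h,lo):
    k=np.clip(ch[y:y+h,x:x+w].astype(float)-lo,0,None);Y,X=np.mgrid[y:y+h,x:x+w];return [(k*X).sum()/k.sum(),(k*Y).sum()/k.sum()]
E
python3 - <<'E'
from h import *
F={n:np.mean([eyes.grab_frame(n).astype(float) for _ in range(4)],0) for n in("top","side")}
np.savez("f0.npz",**F)
for n in F:
    print(n,"pad",circle_edges(n,F[n][...,0],[.622,-.2075],.004,.066,.012,1))
    print(n,"lid",circle_edges(n,F[n][...,0],[.620,-.2085],.104,.039,.010,-1))
C=np.array([.622,-.2075])
for n,b in(("top",(370,167,13,12)),("side",(279,174,15,10))):
    p=wcent(F[n][...,2],*b,70);q=plane(n,p,.004)[0];d=q-C
    print(n,"arrow",np.round(p,2),q.round(4),np.degrees(np.arctan2(d[1],d[0])).round(2),np.linalg.norm(d).round(4))
    print(F[n][b[1]:b[1]+b[3],b[0]:b[0]+b[2],2].astype(int))
t=F["top"][...,::-1].astype(np.uint8);m=masks(t)
for k in("wood","red"):
    for a,c,mm in blobs(m[k],390,145,26,30)[:1]:
        q=plane("top",np.argwhere(mm)[:,::-1],.134);print(k,a,q.mean(0).round(4),cv2.minAreaRect((q*1000).astype(np.float32)))
print(m["wood"][146:180,398:414].astype(int)+2*m["red"][146:180,398:414])
# dock outline on z=.004
d=m["dark"]|m["grey"]|m["yellow"];b=blobs(d,218,185,80,60)[0][2]
print(cv2.minAreaRect((plane("top",np.argwhere(b)[:,::-1],.004)*1000).astype(np.float32)))
p=wcent(F["top"][...,0]-F["top"][...,1],272,216,16,20,35);print("win",p,plane("top",p,.04))
o=r.get_obs();print(R.from_rotvec(o["orientation"]).as_matrix().round(3))
E
```

```text
top pad (array([ 0.6222, -0.2077,  0.0653]), 133, 143)
top lid (array([ 0.6203, -0.2117,  0.0364]), 142, 148)
side pad (array([ 0.6236, -0.2012,  0.0646]), 102, 141)
side lid (array([ 0.6232, -0.2071,  0.0369]), 56, 111)
top arrow [375.94 173.47] [ 0.6126 -0.1558] 100.35 0.0526
[[ 56  42  22  16  13  14  15  14  15  14  16  14  23]
 [ 55  39  19  15  14  19  22  17  15  15  15  13  27]
 [ 51  37  18  12  21  57  67  42  16  12  13  14  32]
 [ 52  36  17  14  50 114 122  74  25  19  21  18  35]
 [ 54  40  19  35 103 157 159 105  66  69  65  40  36]
 [ 56  42  32  84 147 173 175 149 135 135 112  62  34]
 [ 57  45  62 129 167 175 179 181 175 163 125  64  27]
 [ 58  49  71 134 171 177 177 167 147 122  91  49  21]
 [ 63  56  46  86 136 157 168 152  95  43  27  18  15]
 [ 81  70  45  31  55  97 133 156 106  31  11  13  15]
 [ 99  87  61  30  18  30  58 107  82  26  13  15  15]
 [ 99  97  75  40  22  18  20  35  27  15  14  15  16]]
side arrow [286.03 178.61] [ 0.6148 -0.1561] 98.0 0.0519
[[ 76  76  82  84  79  79  78  76  73  73  69  64  57  46  39]
 [ 66  72  74  75  75  72  72  74  67  6
[... 1541 characters left out ...]
 2 0 0 0 0 0]
 [0 0 0 2 2 2 2 2 2 2 2 0 0 0 0 0]
 [0 0 2 2 2 2 2 2 2 2 0 0 0 0 0 0]
 [0 0 0 2 2 2 2 2 2 0 0 0 0 0 0 0]
 [0 0 0 2 2 2 2 2 0 0 0 0 0 0 0 0]
 [0 0 0 0 2 2 2 0 0 0 0 0 0 0 0 0]
 [0 0 0 0 2 2 2 0 0 0 0 0 0 0 0 0]
 [0 0 0 0 0 0 0 0 0 0 0 0 0 0 0 0]
 [0 0 0 0 0 0 0 0 0 0 0 0 0 0 0 0]
 [0 0 0 0 0 0 0 0 0 0 0 0 0 0 0 0]
 [0 0 0 0 0 0 0 0 0 0 0 0 0 0 0 0]
 [0 0 0 0 0 0 0 0 0 0 0 0 0 0 0 0]
 [0 0 0 0 0 0 0 0 0 0 0 0 0 0 0 0]]
((488.5412292480469, 190.12765502929688), (166.6515350341797, 60.2761344909668), 62.19934844970703)
win [np.float64(283.421218487395), np.float64(226.57426470588234)] [[0.45199335 0.11242954]]
[[ 0.933  0.359  0.   ]
 [ 0.359 -0.933  0.   ]
 [ 0.    -0.    -1.   ]]
```

Call:
step_arm:
  rows:
    - [0.042,0.047,0,0,0,0.039]
    - [0.084,0.094,0,0,0,0.078]
    - [0.126,0.141,0,0,0,0.117]
    - [0.168,0.188,0,0,0,0.156]
    - [0.21,0.235,0,0,0,0.195]
  jaw: 0

```text
clock: 0.92
tcp_pos: [0.3696, -0.4875, 0.2456]
orientation: [2.767, 1.487, -0.0]
contact_force: [0.3, -1.4, 0.0]
grip_width: 0.0857
gripper_force: 0.0
```

Call:
step_arm:
  rows:
    - [0.042,0.047,0,0,0,0.039]
    - [0.084,0.094,0,0,0,0.078]
    - [0.126,0.141,0,0,0,0.117]
    - [0.168,0.188,0,0,0,0.156]
    - [0.21,0.235,0,0,0,0.195]

```text
clock: 1.33
tcp_pos: [0.4957, -0.3465, 0.2457]
orientation: [2.19, 2.252, -0.0]
contact_force: [0.8, 0.1, 0.6]
grip_width: 0.0851
gripper_force: 0.0
```

```bash
python3 - <<'E'
from h import *
F=np.load("f0.npz")
t=F["top"][...,::-1].astype(np.uint8);m=masks(t)
b=m["wood"].copy();b[:148]=0;b[166:]=0;b[:,:400]=0;b[:,410:]=0
ys=range(150,165);l=[];
im=F["top"]
for y in ys:
    x=np.arange(398,413);c=(im[y,398:413,0]-im[y,398:413,2]);k=np.clip(c-25,0,None);k[x>411]=0;l.append([(k*x).sum()/k.sum(),y])
q=plane("top",l,.134);v=np.linalg.svd(q-q.mean(0))[2][0];print("bar dir",np.degrees(np.arctan2(v[1],v[0])),q.mean(0))
print(plane("top",[[405,147.5],[404.8,168.6],[405,158]],.134),l[0],l[-1])
E
```

```text
bar dir 175.46793679910334 [ 0.62295527 -0.21113487]
[[ 0.64915245 -0.21299127]
 [ 0.59125673 -0.20952834]
 [ 0.6201836  -0.2115204 ]] [np.float64(405.8010075566751), 150] [np.float64(404.72689463955635), 164]
```

Call:
step_arm:
  rows:
    - [0.042,0.046,0,0,0,0.039]
    - [0.084,0.092,0,0,0,0.078]
    - [0.126,0.138,0,0,0,0.117]
    - [0.168,0.184,0,0,0,0.156]
    - [0.207,0.227,0,0,0,0.195]

```text
clock: 1.75
tcp_pos: [0.6202, -0.2098, 0.2456]
orientation: [1.408, 2.808, 0.001]
contact_force: [0.4, -0.4, -0.4]
grip_width: 0.0852
gripper_force: 0.0
```

Call:
step_arm:
  rows:
    - [0,0,0,0,0,0.039]
    - [0,0,0,0,0,0.078]
    - [0,0,0,0,0,0.117]
    - [0,0,0,0,0,0.156]
    - [0,0,0,0,0,0.195]

```text
clock: 2.17
tcp_pos: [0.6189, -0.2118, 0.2453]
orientation: [-0.497, -3.102, 0.0]
contact_force: [-0.0, 0.2, 0.6]
grip_width: 0.0855
gripper_force: 0.0
```

```bash
python3 - <<'E'
from h import *
F=np.load("f0.npz")
print(circle_edges("side",F["side"][...,2],[.6235,-.205],.004,.038,.008,-1))
print(circle_edges("top",F["top"][...,2],[.622,-.209],.004,.038,.008,-1))
f=F["side"]
# vertical profile at canister middle column and horizontal widths
print(f[168:188,284].astype(int).tolist())
print("row168 b",f[165,262:310,2].astype(int).tolist())
print("row171 r",f[171,255:315,0].astype(int).tolist())
E
```

```text
(array([ 0.6226, -0.2089,  0.0386]), 77, 108)
(array([ 0.6214, -0.2136,  0.0388]), 100, 116)
[[35, 54, 81], [35, 53, 77], [37, 53, 80], [35, 53, 80], [38, 54, 80], [32, 53, 78], [36, 53, 79], [30, 47, 72], [37, 44, 57], [58, 54, 55], [85, 80, 74], [109, 102, 95], [96, 90, 84], [62, 57, 55], [62, 45, 35], [85, 60, 41], [103, 72, 48], [124, 86, 58], [148, 100, 66], [162, 110, 72]]
row168 b [75, 78, 77, 75, 76, 74, 71, 67, 56, 49, 38, 45, 65, 73, 81, 80, 80, 81, 81, 83, 82, 78, 80, 77, 75, 78, 74, 72, 68, 73, 79, 76, 62, 45, 26, 32, 38, 53, 63, 68, 71, 66, 65, 65, 61, 64, 65, 67]
row171 r [169, 170, 173, 174, 175, 176, 176, 176, 176, 168, 153, 111, 60, 26, 19, 21, 19, 19, 27, 27, 28, 37, 35, 35, 36, 38, 39, 34, 32, 35, 32, 35, 33, 32, 33, 29, 31, 27, 32, 27, 27, 29, 24, 25, 18, 25, 59, 100, 132, 148, 149, 154, 157, 162, 163, 166, 167, 169, 161, 134]
```

Call:
step_arm:
  rows:
    - [0.001,0.001,-0.04,0,0,0.039]
    - [0.002,0.002,-0.09,0,0,0.08]
    - [0.002,0.002,-0.14,0,0,0.08]
    - [0.002,0.002,-0.18,0,0,0.08]
    - [0.002,0.002,-0.205,0,0,0.08]

```text
clock: 2.58
tcp_pos: [0.6185, -0.2107, 0.1193]
orientation: [-0.114, -3.136, -0.001]
contact_force: [-0.0, -0.2, 1.5]
grip_width: 0.0853
gripper_force: 0.0
```

```bash
python3 - <<'E'
from h import *
f={n:eyes.grab_frame(n) for n in("side","top")}
o=r.get_obs();print(o["tcp_pos"],o["contact_force"],R.from_rotvec(o["orientation"]).as_matrix().round(3)[:,1])
z=lambda i,x,y,w,h:cv2.resize(i[y:y+h,x:x+w,::-1],(400,300),interpolation=cv2.INTER_CUBIC)
cv2.imwrite("pics/a.png",np.hstack([z(f["top"],350,120,100,75),z(f["side"],235,105,100,75)]))
E
```

```text
[ 0.6183187  -0.21039434  0.11956482] [-0.30924678  0.27796093 -0.65120704] [0.072 0.997 0.001]
```

View pics/a.png

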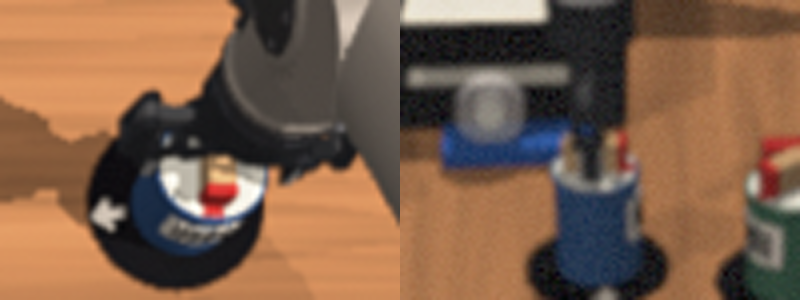

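The picture shows the open fingers on either side of the bar, with the red end still visible. I'll raise slightly and close.

Call:
step_arm:
  rows:
    - [0.001,0,0.006,0,0,0]
    - [0.002,0,0.006,0,0,0]
    - [0.002,0,0.006,0,0,0]
    - [0.002,0,0.006,0,0,0]
    - [0.002,0,0.006,0,0,0]
  jaw: 1
  squeeze: 30

```text
clock: 3.1
tcp_pos: [0.6219, -0.2106, 0.1271]
orientation: [0.113, 3.138, -0.001]
contact_force: [-0.3, -0.2, -0.1]
grip_width: 0.0258
gripper_force: 0.0
```

Call:
step_arm:
  rows:
    - [0,0,0,0,0,0]
    - [0,0,0,0,0,0]
    - [0,0,0,0,0,0]
    - [0,0,0,0,0,0]

```text
clock: 3.43
tcp_pos: [0.6217, -0.211, 0.1268]
orientation: [0.114, 3.138, -0.001]
contact_force: [-1.0, -0.9, 6.1]
grip_width: 0.0194
gripper_force: 33.8
```

```bash
python3 - <<'E'
from h import *
F={n:np.mean([eyes.grab_frame(n).astype(float) for _ in range(3)],0) for n in("top","side")}
o=r.get_obs();print(o["tcp_pos"],o["contact_force"],o["moment"],o["grip_width"],R.from_rotvec(o["orientation"]).as_matrix().round(3)[:,1],o["joints"])
print(circle_edges("side",F["side"][...,2],[.6235,-.205],.004,.038,.008,-1))
print(circle_edges("top",F["top"][...,2],[.622,-.209],.004,.038,.008,-1))
for n in F: print(n,circle_edges(n,F[n][...,0],[.622,-.2075],.004,.066,.012,1))
E
```

```text
[ 0.62175679 -0.21102031  0.1267961 ] [-1.00553416 -1.04586587  5.62122456] [-0.18771591  0.24648527  0.0616528 ] 0.01922107647390103 [ 0.072  0.997 -0.001] [ 0.6720415   0.65217961 -0.63250229  1.66784623  0.45077696  0.97031748
  1.37636774]
(array([ 0.6222, -0.2098,  0.0391]), 74, 107)
(array([ 0.621 , -0.2128,  0.0385]), 102, 133)
top (array([ 0.6222, -0.2077,  0.0654]), 123, 130)
side (array([ 0.6235, -0.2012,  0.0645]), 103, 141)
```

Call:
step_arm:
  rows:
    - [0,0,0.005,0,0,0]
    - [0,0,0.005,0,0,-0.015]
    - [0,0,0.005,0,0,-0.045]
    - [0,0,0.005,0,0,-0.08]
    - [0,0,0.005,0,0,-0.115]

```text
clock: 4.15
tcp_pos: [0.6203, -0.2102, 0.1277]
orientation: [-0.683, -3.064, -0.001]
contact_force: [0.1, -0.3, -3.5]
grip_width: 0.0197
gripper_force: 32.6
```

Call:
step_arm:
  rows:
    - [0,0,0,0,0,-0.035]
    - [0,0,0,0,0,-0.07]
    - [0,0,0,0,0,-0.105]
    - [0,0,0,0,0,-0.14]
    - [0,0,0,0,0,-0.175]

```text
clock: 4.57
tcp_pos: [0.6203, -0.21, 0.1277]
orientation: [-1.489, -2.764, 0.0]
contact_force: [0.4, -0.1, -4.0]
grip_width: 0.0195
gripper_force: 32.6
```

Call:
step_arm:
  rows:
    - [0,0,0,0,0,-0.035]
    - [0,0,0,0,0,-0.07]
    - [0,0,0,0,0,-0.1]
    - [0,0,0,0,0,-0.12]
    - [0,0,0,0,0,-0.13]

```text
clock: 4.98
tcp_pos: [0.6204, -0.2098, 0.1278]
orientation: [-2.016, -2.407, 0.001]
contact_force: [0.5, 0.2, -4.1]
grip_width: 0.0192
gripper_force: 32.6
```

```bash
python3 - <<'E'
from h import *
F={n:np.mean([eyes.grab_frame(n).astype(float) for _ in range(3)],0) for n in("top","side")}
np.savez("f1.npz",**F)
o=r.get_obs();print(o["tcp_pos"],o["contact_force"],o["moment"],o["grip_width"],R.from_rotvec(o["orientation"]).as_matrix().round(3)[:,1])
print(circle_edges("side",F["side"][...,2],[.6235,-.205],.004,.038,.008,-1))
print(circle_edges("top",F["top"][...,2],[.622,-.209],.004,.038,.008,-1))
for n in F: print(n,circle_edges(n,F[n][...,0],[.622,-.2075],.004,.066,.012,1))
z=lambda i,x,y,w,h:cv2.resize(i[y:y+h,x:x+w,::-1],(400,300),interpolation=cv2.INTER_CUBIC)
cv2.imwrite("pics/b.png",np.hstack([z(F["top"],360,130,80,60),z(F["side"],245,130,80,60)]))
E
```

```text
[ 0.62097957 -0.21026515  0.12844996] [-0.57617708 -0.64547346 -4.14013747] [-0.01581672  0.05169724  0.01878874] 0.019202028863568175 [ 0.984  0.179 -0.001]
(array([ 0.6202, -0.2089,  0.0384]), 73, 114)
(array([ 0.6197, -0.2109,  0.0385]), 82, 125)
top (array([ 0.6221, -0.2076,  0.0653]), 130, 143)
side (array([ 0.6237, -0.2012,  0.0646]), 104, 143)[ WARN:0@3.956] global loadsave.cpp:1063 imwrite_ Unsupported depth image for selected encoder is fallbacked to CV_8U.
```

View pics/b.png

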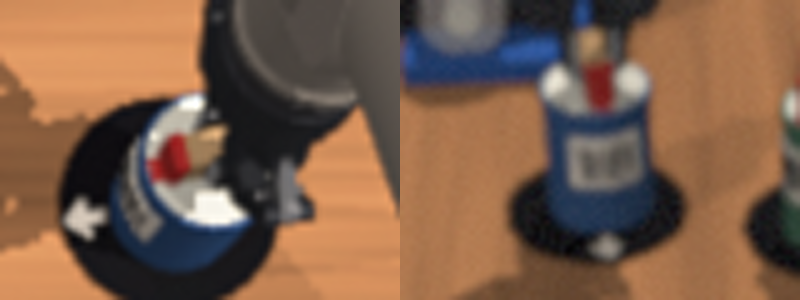

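The canister is held and turned, with bar heading 100.3° against the arrow at about 100.5°. The canister sits about 3 mm off toward -x and -y, so I'll shift it, lower it and check.

Call:
step_arm:
  rows:
    - [0.0025,0.002,0,0,0,0]
    - [0.005,0.0035,0,0,0,0]
    - [0.005,0.0035,-0.002,0,0,0]
    - [0.005,0.0035,-0.004,0,0,0]
    - [0.005,0.0035,-0.0045,0,0,0]

```text
clock: 5.7
tcp_pos: [0.6247, -0.2083, 0.1268]
orientation: [2.013, 2.411, 0.001]
contact_force: [-2.2, 0.9, 2.8]
grip_width: 0.0194
gripper_force: 33.5
```

```bash
python3 - <<'E'
from h import *
F={n:np.mean([eyes.grab_frame(n).astype(float) for _ in range(3)],0) for n in("top","side")}
np.savez("f2.npz",**F)
o=r.get_obs();print(o["tcp_pos"],o["contact_force"],o["moment"],o["grip_width"],R.from_rotvec(o["orientation"]).as_matrix().round(3)[:,1])
print(circle_edges("side",F["side"][...,2],[.6235,-.205],.004,.038,.008,-1))
print(circle_edges("top",F["top"][...,2],[.622,-.209],.004,.038,.008,-1))
for n in F: print(n,circle_edges(n,F[n][...,0],[.622,-.2075],.004,.066,.012,1))
f=F["side"]
for rr in (160,165,168): print(rr,f[rr,266:302,2].astype(int).tolist())
for rr in (169,171,173): print(rr,f[rr,260:310,0].astype(int).tolist())
E
```

```text
[ 0.62462847 -0.20826561  0.12683521] [-2.48096597  1.52933342  5.07282217] [0.30085767 0.41206972 0.02770564] 0.019378430914574276 [0.984 0.178 0.001]
(array([ 0.6239, -0.2068,  0.0384]), 72, 121)
(array([ 0.6242, -0.2094,  0.039 ]), 90, 125)
top (array([ 0.6221, -0.2074,  0.0652]), 127, 144)
side (array([ 0.6236, -0.2013,  0.0645]), 104, 142)
160 [78, 80, 76, 76, 76, 73, 73, 77, 80, 79, 91, 107, 121, 117, 109, 105, 114, 114, 106, 94, 85, 76, 71, 76, 92, 91, 73, 67, 68, 70, 69, 69, 70, 72, 68, 69]
165 [79, 77, 70, 63, 60, 46, 47, 63, 78, 81, 85, 102, 119, 118, 94, 84, 84, 95, 95, 88, 80, 83, 93, 95, 94, 88, 74, 62, 45, 33, 22, 26, 42, 55, 67, 69]
168 [67, 56, 41, 29, 27, 27, 39, 55, 75, 77, 81, 85, 94, 102, 105, 103, 103, 107, 100, 94, 87, 86, 78, 77, 67, 65, 64, 61, 48, 34, 27, 24, 26, 25, 32, 45]
169 [179, 178, 179, 175, 172, 161, 132, 89, 47, 21, 24, 19, 25, 28, 30, 33, 38, 39, 45, 52, 53, 58, 64, 64, 59, 51, 46, 41, 39, 30, 30, 30, 31, 30, 28, 32, 21, 29, 22, 21, 31, 75, 117, 138, 142, 139, 145, 153, 160, 162]
171 [179, 178, 180, 179, 173, 152, 113, 61, 24, 24, 24, 26, 31, 27, 33, 35, 33, 39, 39, 33, 37, 35, 32, 34, 28, 36, 35, 35, 27, 32, 32, 27, 24, 31, 27, 26, 20, 31, 18, 25, 21, 58, 100, 135, 150, 154, 156, 158, 164, 166]
173 [179, 177, 179, 179, 175, 159, 119, 64, 26, 24, 25, 21, 20, 19, 21, 31, 32, 37, 33, 37, 34, 33, 34, 34, 39, 34, 34, 34, 36, 32, 34, 26, 32, 25, 23, 26, 20, 24, 25, 25, 32, 68, 119, 143, 153, 156, 156, 160, 165, 164]
```

Call:
step_arm:
  rows:
    - [-0.001,0.001,0,0,0,0]
    - [-0.002,0.002,0,0,0,0]
    - [-0.002,0.002,0,0,0,0]

```text
clock: 6.25
tcp_pos: [0.624, -0.2079, 0.1267]
orientation: [2.013, 2.409, 0.001]
contact_force: [1.8, -1.5, 2.5]
grip_width: 0.0191
gripper_force: 33.2
```

Call:
step_arm:
  rows:
    - [0,0,0,0,0,0]
    - [0,0,0,0,0,0]
    - [0,0,0,0,0,0]
    - [0,0,0,0,0,0]
    - [0,0,0,0,0,0]
  jaw: 0.3

```text
clock: 6.67
tcp_pos: [0.6229, -0.207, 0.1259]
orientation: [-2.013, -2.411, 0.0]
contact_force: [0.5, 1.3, 0.1]
grip_width: 0.0599
gripper_force: 0.0
```

Call:
step_arm:
  rows:
    - [0,0,0.02,0,0,0]
    - [0,0,0.07,0,0,0]
    - [0,0,0.13,0,0,0]
    - [-0.02,0.06,0.16,0,0,0]
    - [-0.04,0.12,0.16,0,0,0]

```text
clock: 7.08
tcp_pos: [0.602, -0.1372, 0.2281]
orientation: [2.014, 2.399, 0.007]
contact_force: [0.4, 1.9, -0.3]
grip_width: 0.0598
gripper_force: 0.0
```

Call:
step_arm:
  rows:
    - [-0.02,0.06,0,0,0,-0.038]
    - [-0.04,0.12,0,0,0,-0.076]
    - [-0.06,0.18,0,0,0,-0.114]
    - [-0.08,0.24,0,0,0,-0.152]
    - [-0.1,0.3,0,0,0,-0.19]
  jaw: 0

```text
clock: 7.5
tcp_pos: [0.5384, 0.0465, 0.2234]
orientation: [2.638, 1.704, 0.002]
contact_force: [0.5, 1.6, -0.8]
grip_width: 0.0854
gripper_force: 0.0
```

```bash
python3 - <<'E'
from h import *
F={n:np.mean([eyes.grab_frame(n).astype(float) for _ in range(4)],0) for n in("top","side")}
np.savez("f3.npz",**F)
o=r.get_obs();print(o["clock"],o["tcp_pos"],R.from_rotvec(o["orientation"]).as_matrix().round(3)[:,1])
print(circle_edges("side",F["side"][...,2],[.6235,-.205],.004,.038,.008,-1))
print(circle_edges("top",F["top"][...,2],[.622,-.209],.004,.038,.008,-1))
for n in F:
    print(n,circle_edges(n,F[n][...,0],[.622,-.2075],.004,.066,.012,1))
    print(n,"lid",circle_edges(n,F[n][...,0],[.620,-.2085],.104,.039,.010,-1))
z=lambda i,x,y,w,h:cv2.resize(i[y:y+h,x:x+w,::-1].astype(np.uint8),(400,300),interpolation=cv2.INTER_CUBIC)
cv2.imwrite("pics/c.png",np.vstack([np.hstack([z(F["top"],360,140,80,60),z(F["side"],245,130,80,60)]),np.hstack([z(F["top"],200,160,120,90),z(F["side"],270,190,120,90)])]))
E
```

```text
7.9 [0.53957655 0.04309736 0.22234684] [ 0.913 -0.408  0.   ]
(array([ 0.6241, -0.207 ,  0.0387]), 76, 121)
(array([ 0.6243, -0.2092,  0.0392]), 91, 111)
top (array([ 0.6222, -0.2077,  0.0654]), 131, 140)
top lid (array([ 0.6221, -0.2076,  0.0364]), 122, 133)
side (array([ 0.6236, -0.2013,  0.0647]), 107, 141)
side lid (array([ 0.6247, -0.2072,  0.0364]), 53, 129)
```

View pics/c.png

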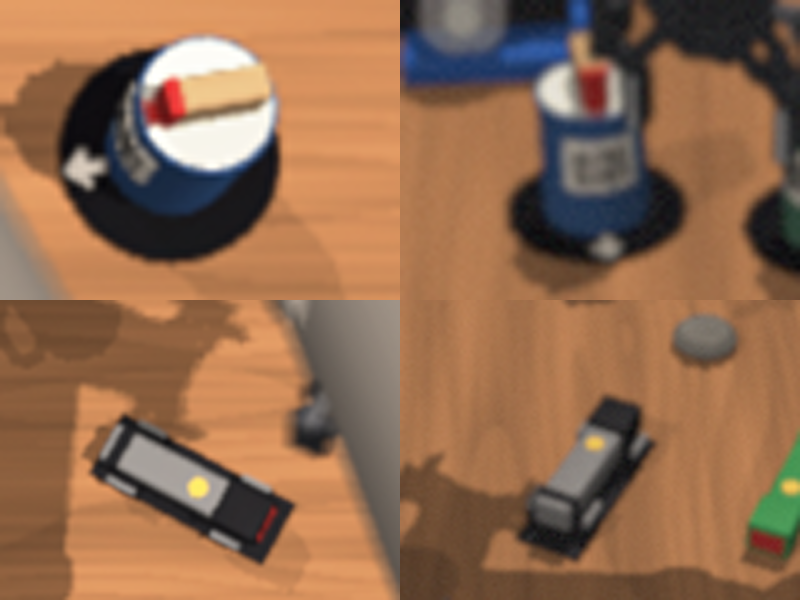

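The canister stands free, with its lid centred on the pad within about 1 mm and its label toward the arrow. The scanner is undisturbed. Next I'll check the bar heading and compute the scanner pose.

```bash
python3 - <<'E'
from h import *
F=np.load("f3.npz");im=F["top"];m=masks(im[...,::-1].astype(np.uint8))
h=m["wood"]|m["red"];b=blobs(h,380,145,36,22)
for a,c,mm in b[:2]:
    p=np.argwhere(mm)[:,::-1];q=plane("top",p,.134);print(a,c,q.mean(0),cv2.minAreaRect((q*1000).astype(np.float32)))
# weighted axis through wood part, columns 397..411 (R-B)
l=[]
for x in range(397,411):
    k=np.clip(im[148:168,x,0]-im[148:168,x,2]-45,0,None);l.append([x,(k*np.arange(148,168)).sum()/k.sum()])
q=plane("top",l,.134);v=np.linalg.svd(q-q.mean(0))[2][0];print(np.degrees(np.arctan2(v[1],v[0])),np.round(l,1).tolist())
# scanner: handle axis (grey+yellow) at z .046 and side yellow
g=(m["grey"]|m["yellow"]);b=blobs(g,225,190,60,50)[0][2];q=plane("top",np.argwhere(b)[:,::-1],.046)
v=np.linalg.svd(q-q.mean(0))[2][0];print("handle",q.mean(0),np.degrees(np.arctan2(v[1],v[0])),cv2.minAreaRect((q*1000).astype(np.float32)))
d=m["dark"]|g
b=blobs(d,225,190,70,60)[0][2];q=plane("top",np.argwhere(b)[:,::-1],.004);v=np.linalg.svd(q-q.mean(0))[2][0];print("dock",q.mean(0),np.degrees(np.arctan2(v[1],v[0])),cv2.minAreaRect((q*1000).astype(np.float32)))
ms=masks(F["side"][...,::-1].astype(np.uint8));ys=blobs(ms["yellow"],310,220,40,30)[0];yt=blobs(m["yellow"],240,200,40,40)[0]
print(two([yt[1]],[ys[1]]))
rt=wcent(im[...,0]-1.3*im[...,1]-5,274,218,14,18,30);print(rt,plane("top",rt,.036))
E
```

```text
351 [400.19, 152.91] [ 0.6342248  -0.19942647] ((629.9234008789062, -193.02859497070312), (52.28580856323242, 94.27301025390625), 0.09653668850660324)
-71.61535905504438 [[397.0, 159.2], [398.0, 158.6], [399.0, 158.4], [400.0, 158.2], [401.0, 158.1], [402.0, 157.9], [403.0, 157.7], [404.0, 157.5], [405.0, 157.3], [406.0, 157.2], [407.0, 156.8], [408.0, 155.7], [409.0, 154.8], [410.0, 154.2]]
handle [0.4927846 0.2011892] 62.234663412170434 ((492.143798828125, 200.39378356933594), (89.97329711914062, 33.279170989990234), 63.11758804321289)
dock [0.48707412 0.19071454] 61.70512668487378 ((488.22198486328125, 190.1540985107422), (166.1841278076172, 60.286346435546875), 61.888404846191406)
(array([0.48189249, 0.17955894, 0.04545543]), np.float64(0.00031888302202387004))
[np.float64(279.6746024734982), np.float64(226.3662985865724)] [[0.45313432 0.12303847]]
```

Call:
step_arm:
  rows:
    - [-0.022,0.061,0,0,0,-0.01]
    - [-0.043,0.122,0,0,0,-0.02]
    - [-0.065,0.183,0,0,0,-0.02]
    - [-0.086,0.244,-0.03,0,0,-0.02]
    - [-0.086,0.244,-0.08,0,0,-0.02]

```text
clock: 8.32
tcp_pos: [0.4875, 0.1997, 0.1772]
orientation: [-2.677, -1.638, -0.015]
contact_force: [-0.2, 0.3, 0.3]
grip_width: 0.0854
gripper_force: 0.0
```

Call:
step_arm:
  rows:
    - [0,0,-0.05,0,0,0]
    - [0,0,-0.08,0,0,0]
    - [0,0,-0.1,0,0,0]
    - [0,0,-0.1,0,0,0]
    - [0,0,-0.1,0,0,0]

```text
clock: 8.73
tcp_pos: [0.488, 0.1906, 0.1143]
orientation: [-2.687, -1.627, 0.001]
contact_force: [-0.3, -0.3, 0.8]
grip_width: 0.0855
gripper_force: 0.0
```

```bash
python3 - <<'E'
from h import *
F={n:eyes.grab_frame(n) for n in("top","side")}
o=r.get_obs();a=o["tcp_pos"];y=R.from_rotvec(o["orientation"]).as_matrix()[:,1];print(o["clock"],a,np.degrees(np.arctan2(y[1],y[0])),o["contact_force"])
z=lambda i,x,y,w,h:cv2.resize(i[y:y+h,x:x+w,::-1],(400,300),interpolation=cv2.INTER_CUBIC)
cv2.imwrite("pics/d.png",np.hstack([z(F["top"],200,160,120,90),z(F["side"],270,190,120,90)]))
E
```

```text
8.8333 [0.48874347 0.19127604 0.11547139] -27.579521525786536 [-0.56476833 -1.88880916 -0.12883164]
```

View pics/d.png

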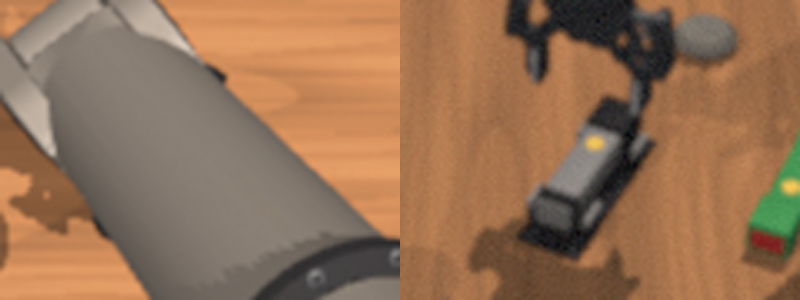

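The side view shows the open fingers above the scanner, one on each side of it. I'll descend and grip.

Call:
step_arm:
  rows:
    - [-0.001,-0.002,-0.04,0,0,-0.001]
    - [-0.001,-0.002,-0.08,0,0,-0.001]
    - [-0.001,-0.002,-0.12,0,0,-0.001]
    - [-0.001,-0.002,-0.138,0,0,-0.001]
    - [-0.001,-0.002,-0.143,0,0,-0.001]

```text
clock: 9.25
tcp_pos: [0.4866, 0.1897, 0.0277]
orientation: [-2.689, -1.625, 0.002]
contact_force: [-0.4, -0.7, -0.0]
grip_width: 0.0854
gripper_force: 0.0
```

Call:
step_arm:
  rows:
    - [0,0,0,0,0,0]
    - [0,0,0,0,0,0]
    - [0,0,0,0,0,0]
    - [0,0,0,0,0,0]
    - [0,0,0,0,0,0]
  jaw: 1
  squeeze: 40

```text
clock: 9.67
tcp_pos: [0.4878, 0.1904, 0.0296]
orientation: [2.689, 1.624, 0.003]
contact_force: [0.4, -0.5, 6.8]
grip_width: 0.0334
gripper_force: 40.7
```

Call:
step_arm:
  rows:
    - [0,0,0,0,0,0]
    - [0,0,0,0,0,0]
    - [0,0,0,0,0,0]

```text
clock: 9.92
tcp_pos: [0.4878, 0.1904, 0.0297]
orientation: [2.688, 1.624, 0.003]
contact_force: [-1.0, -0.3, 7.3]
grip_width: 0.0336
gripper_force: 40.8
```

```bash
python3 - <<'E'
from h import *
o=r.get_obs();y=R.from_rotvec(o["orientation"]).as_matrix();print(o["clock"],o["tcp_pos"],np.degrees(np.arctan2(y[1,1],y[0,1])),y[:,2],o["contact_force"],o["moment"],o["grip_width"])
E
```

```text
9.9167 [0.48782657 0.19036544 0.02965456] -27.718387080820822 [ 2.06806718e-03  6.48941733e-04 -9.99997651e-01] [-0.97008177 -0.29515925  7.34703762] [-0.10679978  0.27823861  0.01358792] 0.03360920916732857
```

Call:
step_arm:
  rows:
    - [0,0,0.012,0,0,0]
    - [0,0,0.03,0,0,0]
    - [0,0,0.0467,0,0,0]
    - [0.01,-0.02,0.0467,0,0,0.012]
    - [0.03,-0.06,0.0467,0,0,0.035]

```text
clock: 10.33
tcp_pos: [0.5046, 0.1578, 0.0584]
orientation: [-2.587, -1.78, -0.005]
contact_force: [0.3, 0.3, -1.4]
grip_width: 0.0334
gripper_force: 40.3
```

Call:
step_arm:
  rows:
    - [0.03,-0.06,0,0,0,0.035]
    - [0.06,-0.12,0,0,0,0.07]
    - [0.09,-0.18,0,0,0,0.105]
    - [0.115,-0.23,0,0,0,0.145]
    - [0.13,-0.26,0,0,0,0.17]

```text
clock: 10.75
tcp_pos: [0.5846, -0.0077, 0.0574]
orientation: [2.034, 2.391, -0.001]
contact_force: [0.3, -0.9, -2.0]
grip_width: 0.0335
gripper_force: 40.3
```

```bash
python3 - <<'E'
from h import *
F={n:np.mean([eyes.grab_frame(n).astype(float) for _ in range(3)],0) for n in("top","side")}
np.savez("f4.npz",**F)
o=r.get_obs();y=R.from_rotvec(o["orientation"]).as_matrix();print(o["clock"],o["tcp_pos"],np.degrees(np.arctan2(y[1,1],y[0,1])),y[:,2],o["contact_force"],o["moment"],o["grip_width"])
z=lambda i,x,y,w,h:cv2.resize(i[y:y+h,x:x+w,::-1].astype(np.uint8),(400,300),interpolation=cv2.INTER_CUBIC)
cv2.imwrite("pics/e.png",np.hstack([z(F["top"],310,130,120,90),z(F["side"],250,120,120,90)]))
E
```

```text
11.05 [ 5.82518127e-01 -5.07589213e-04  5.69760889e-02] 9.246308065112947 [ 1.11181466e-04  7.36837662e-04 -9.99999722e-01] [ 0.09528675 -0.01818725 -2.22091888] [ 0.02984489  0.00319507 -0.0173678 ] 0.03333368088841788
```

View pics/e.png

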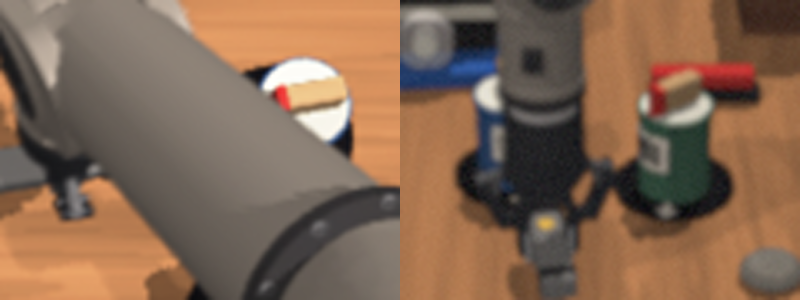

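The scanner is held level and facing the canister, and nothing is being touched. One small final correction, then hold.

Call:
step_arm:
  rows:
    - [0.0035,-0.006,0.001,0,0,0.003]
    - [0.007,-0.012,0.001,0,0,0.005]
    - [0.007,-0.012,0.001,0,0,0.005]
    - [0.007,-0.012,0.001,0,0,0.005]
    - [0.007,-0.012,0.001,0,0,0.005]

```text
clock: 11.47
tcp_pos: [0.587, -0.0089, 0.057]
orientation: [-2.017, -2.408, 0.0]
contact_force: [-1.1, 0.9, -1.3]
grip_width: 0.0336
gripper_force: 40.2
```

```bash
python3 - <<'E'
from h import *
F={n:np.mean([eyes.grab_frame(n).astype(float) for _ in range(3)],0) for n in("top","side")}
o=r.get_obs();T=o["tcp_pos"];y=R.from_rotvec(o["orientation"]).as_matrix();a=np.arctan2(y[1,1],y[0,1]);print(o["clock"],T,np.degrees(a))
# button: seen vs predicted from the rigid grip
T0=np.array([.4878,.1904,.0297]);d=np.array([.4819,.1796,.0455])-T0;P=T+R.from_euler("z",a+np.radians(27.72)).apply(d)
m=masks(F["side"][...,::-1].astype(np.uint8));print("pred",P,proj("side",P),"seen",[b[:2] for b in blobs(m["yellow"],270,150,50,60)[:2]])
h=a-np.pi/2;ax=np.array([np.cos(h),np.sin(h)]);W=T[:2]+.075*ax
C=np.array([.6228,-.2074]);L=C+.038*np.array([np.cos(np.radians(100.2)),np.sin(np.radians(100.2))])
v=L-W;print("dist",v@ax,"lateral",v[1]*ax[0]-v[0]*ax[1])
# bar heading of blue canister still (side lid etc.)
print("wrist-lid",circle_edges("top",F["top"][...,0],[.622,-.2076],.104,.0365,.008,-1))
E
```

```text
11.7667 [ 0.58706913 -0.00908462  0.05701372] 10.100471539916672
pred [ 0.58903095 -0.02123375  0.07281372] [[292.23170398 185.35565265]] seen [(4, [292.0, 185.75])]
dist 0.08850818657833617 lateral 0.00033157263903546043
wrist-lid (array([ 0.6222, -0.2073,  0.0364]), 107, 115)
```

Call:
step_arm:
  rows:
    - [0,0,0,0,0,0]
    - [0,0,0,0,0,0]
    - [0,0,0,0,0,0]
    - [0,0,0,0,0,0]
    - [0,0,0,0,0,0]

```text
clock: 12.18
tcp_pos: [0.5871, -0.0092, 0.057]
orientation: [-2.017, -2.408, -0.0]
contact_force: [-0.1, -0.3, -2.4]
grip_width: 0.0331
gripper_force: 40.2
```

Call:
step_arm:
  rows:
    - [0,0,0,0,0,0]
    - [0,0,0,0,0,0]
    - [0,0,0,0,0,0]
    - [0,0,0,0,0,0]
    - [0,0,0,0,0,0]

```text
clock: 12.6
tcp_pos: [0.5871, -0.0092, 0.057]
orientation: [2.017, 2.408, 0.0]
contact_force: [-0.6, -0.6, -1.7]
grip_width: 0.0334
gripper_force: 40.2
```

Call:
step_arm:
  rows:
    - [0,0,0,0,0,0]
    - [0,0,0,0,0,0]
    - [0,0,0,0,0,0]
    - [0,0,0,0,0,0]
    - [0,0,0,0,0,0]

```text
clock: 13.02
tcp_pos: [0.5871, -0.0092, 0.057]
orientation: [-2.017, -2.408, -0.0]
contact_force: [0.2, -0.2, -2.0]
grip_width: 0.0335
gripper_force: 40.2
```

Held steady for over 1.5 s at 89 mm with 0.3 mm of lateral error, and the button appears where predicted. Now I'll return to the dock by the reverse path.

Call:
step_arm:
  rows:
    - [-0.007,0.012,0,0,0,-0.005]
    - [-0.03,0.058,0,0,0,-0.035]
    - [-0.06,0.118,0,0,0,-0.07]
    - [-0.09,0.178,0,0,0,-0.105]
    - [-0.12,0.238,0,0,0,-0.14]

```text
clock: 13.43
tcp_pos: [0.5144, 0.1347, 0.0571]
orientation: [-2.501, -1.902, -0.001]
contact_force: [0.5, 1.0, -1.8]
grip_width: 0.0336
gripper_force: 40.2
```

Call:
step_arm:
  rows:
    - [-0.03,0.06,0,0,0,-0.035]
    - [-0.04,0.082,0,0,0,-0.06]
    - [-0.047,0.094,0,0,0,-0.07]
    - [-0.047,0.094,0,0,0,-0.07]
    - [-0.047,0.094,0,0,0,-0.07]

```text
clock: 13.85
tcp_pos: [0.4869, 0.1903, 0.0571]
orientation: [2.686, 1.628, 0.0]
contact_force: [-0.3, -0.6, -1.8]
grip_width: 0.0335
gripper_force: 40.3
```

Call:
step_arm:
  rows:
    - [0,0,-0.012,0,0,0]
    - [0,0,-0.024,0,0,0]
    - [0,0,-0.034,0,0,0]
    - [0,0,-0.041,0,0,0]
    - [0,0,-0.043,0,0,0]

```text
clock: 14.27
tcp_pos: [0.4864, 0.1891, 0.0299]
orientation: [-2.689, -1.624, 0.003]
contact_force: [-1.1, -0.5, -2.4]
grip_width: 0.0337
gripper_force: 40.3
```

```bash
python3 - <<'E'
from h import *
o=r.get_obs();y=R.from_rotvec(o["orientation"]).as_matrix();print(o["clock"],o["tcp_pos"],np.degrees(np.arctan2(y[1,1],y[0,1])),o["contact_force"],o["moment"],o["grip_width"])
E
```

```text
14.2667 [0.48643564 0.18910926 0.02991885] -27.75628846259312 [-1.10988738 -0.54056287 -2.41197713] [-0.04623134 -0.03943346  0.05013489] 0.03370690912295596
```

Call:
step_arm:
  rows:
    - [0.002,0.002,0,0,0,0]
    - [0.002,0.002,-0.001,0,0,0]
    - [0.002,0.002,-0.002,0,0,0]
    - [0.002,0.002,-0.002,0,0,0]

```text
clock: 14.6
tcp_pos: [0.4883, 0.1913, 0.0302]
orientation: [2.689, 1.625, 0.001]
contact_force: [0.4, 0.2, -1.7]
grip_width: 0.0331
gripper_force: 40.3
```

Call:
step_arm:
  rows:
    - [0,0,0,0,0,0]
    - [0,0,0,0,0,0]
    - [0,0,0,0,0,0]
    - [0,0,0,0,0,0]
    - [0,0,0,0,0,0]
  jaw: 0

```text
clock: 15.02
tcp_pos: [0.4883, 0.1913, 0.0302]
orientation: [2.689, 1.625, 0.001]
contact_force: [0.4, 0.7, -0.9]
grip_width: 0.0852
gripper_force: 0.0
```

Call:
step_arm:
  rows:
    - [0,0,0.02,0,0,0]
    - [0,0,0.07,0,0,0]
    - [0,0,0.13,0,0,0]
    - [0,0,0.2,0,0,0]
    - [0,0,0.26,0,0,0]

```text
clock: 15.43
tcp_pos: [0.4878, 0.1914, 0.1891]
orientation: [-2.688, -1.625, -0.001]
contact_force: [0.8, 0.1, -0.3]
grip_width: 0.0856
gripper_force: 0.0
```

Call:
step_arm:
  rows:
    - [0,0.06,0.04,0,0,0]
    - [0,0.12,0.08,0,0,0]
    - [0,0.18,0.1,0,0,0]
    - [0,0.24,0.1,0,0,0]
    - [0,0.3,0.1,0,0,0]

```text
clock: 15.85
tcp_pos: [0.4883, 0.3733, 0.2488]
orientation: [-2.689, -1.624, -0.006]
contact_force: [0.4, -0.1, 0.2]
grip_width: 0.0853
gripper_force: 0.0
```

```bash
python3 - <<'E'
from h import *
F={n:np.mean([eyes.grab_frame(n).astype(float) for _ in range(3)],0) for n in("top","side")}
o=r.get_obs();print(o["clock"],o["tcp_pos"])
print(circle_edges("top",F["top"][...,0],[.622,-.2076],.104,.0365,.008,-1))
m=masks(F["top"][...,::-1].astype(np.uint8));ms=masks(F["side"][...,::-1].astype(np.uint8))
print(two([blobs(m["yellow"],240,195,40,40)[0][1]],[blobs(ms["yellow"],310,215,40,35)[0][1]]))
cv2.imwrite("pics/g.png",np.vstack([F["top"][130:270,150:480],F["side"][120:290,200:530]])[:,:,::-1].astype(np.uint8))
E
```

```text
16.15 [0.48835708 0.36981132 0.24619171]
(array([ 0.6221, -0.2076,  0.0364]), 152, 154)
(array([0.48196402, 0.18057967, 0.0463729 ]), np.float64(0.0002936340713237016))
```

View pics/g.png

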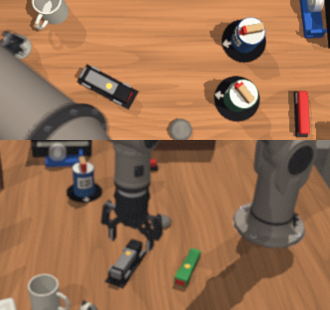

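The scanner is back in its dock at about (108,85) in this picture, with its button within 1 mm of the original position. The canister is unmoved and the gripper is clear.

```bash
python3 -c "
from bench import r
print(r.hand_in())"
```

```text
the job is handed in; nothing more can be done
None
```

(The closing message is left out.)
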